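# Slide the bench pin home under its drag spring

## Task

On the jeweller's bench, press the wooden bench pin down hard with the fingertips until it can pass below the holder's steel crossbar, then, still pressing, slide it under the crossbar and the leaf spring behind it until the raised rib on the pin meets the crossbar. Do not lift the pin or let it climb out of its channel, leave the jar, the charcoal block and the little wooden box alone, and take the hand away at the end.

Things in the scene. Friction and masses are not known exactly. Their poses are not given: they have to be found in the camera images.
- holder: Steel bench-pin holder fixed to the bench: open channel 230 mm long (x), 96 wide. Origin: centre of underside, z up; the pin slides to its +x. Side rails 38 mm high, 64 mm apart inside. A sprung bed in it carries the pin. A steel crossbar spans it from x = 45 to 59 mm, underside 45 and top 60 mm above the bench; a leaf spring slopes down behind it. Rails and bed are smooth (friction about 0.3).
- gate (a point): Middle of the lower edge of the crossbar's entry face (holder frame x = 45, y = 0, z = 45 mm). Its axes are the holder's.
- bed (a joint): How far the sprung bed is pressed down, m: 0 up (its top 34 mm above the bench) to 0.014 at its hard stop. It stays level wherever it is pressed. Pushing the pin down 7 mm, which just lets it under the crossbar, takes about 10 N; 11 mm about 12.5 N; 14 mm about 14.5 N. Released, it springs up again.
- pin: Loose wooden bench pin, 135 mm long (x), 60 wide, 18 thick, 0.12 kg. Origin: centre of underside; +x to the nose (x = 67.5 mm), the square end facing the crossbar. At the start the nose is 8 to 45 mm short of the crossbar and the top is 52 mm above the bench, 7 mm too high to go under. Home: origin at x = 32.5 mm in the holder frame; released there it rises against the crossbar and stays.
- pad (a point): The place to press: middle of the flat top of the pin's tail, behind the rib (pin frame x = -20, z = 18 mm). The flat runs from x = -41 mm to the rib's back at x = 2.5 mm, as wide as the pin; behind it the tail end has a 22 mm wide notch.
- rib (a point): Middle of the foot of the front face of the pin's rib (pin frame x = 12.5, z = 18 mm): the face that must meet the crossbar. The rib stands across the whole width of the pin's top, 10 mm long (x = 2.5 to 12.5 mm), 12 mm high; fingers pressing on the tail can push against its back.
- jar: Loose round flux jar, amber glass with a metal cap, 52 mm across, 55 mm high, upright near the holder. Origin: centre of its underside. To be left alone.
- charcoal: Loose black charcoal block, 85 x 45 x 28 mm, near the holder. Origin: centre of its underside. To be left alone.
- ringbox: Loose small dark wooden box, 65 x 45 x 32 mm, beyond the far end of the holder. Origin: centre of its underside. To be left alone.
- leaf (a joint): Angle of the leaf spring, rad: 0 free, growing as the pin's nose lifts it. A steel strip 34 mm wide hinged behind the crossbar, sloping down in the slide direction over holder x = 59 to 103 mm; its lowest point is about 40 mm above the bench when free. On the pin's top it drags with about 3 N force.
There are look-alikes about, which are no part of the job. There is more than one size of the pin; the one meant has the size given above.

How it is judged (in metres and radians):
On the way, in this order (a step that is already met when the one before it is completed fails the run):
1. the fingers press the pin and the bed down at least 5 mm while the pin's nose is still outside the crossbar (value of joint bed above 0.005 m and contact force between the fingers and pin above 4 N and x of pin in the frame of holder below -0.022 m), for 0.1 s.
2. still under the fingers, the pin's nose has gone at least 25 mm past the crossbar's entry face, below the crossbar, with the rib not yet there (x of pin in the frame of holder above 0.0025 m and z of pin in the frame of holder below 0.0295 m and contact force between the fingers and pin above 1 N).
At the end, for the whole second after the job is handed in: The pin lies at rest and level in the channel, its nose under the crossbar and the leaf spring, the front of its rib within 4 mm of the crossbar (x of pin in the frame of holder between 0.0285 and 0.0355 m and y of pin in the frame of holder between -0.006 and 0.006 m and z of pin in the frame of holder below 0.0295 m and angle between the x axis of pin and the x axis of holder, either way round below 0.08 rad and angle between pin's own z axis and vertical below 0.08 rad and linear speed of pin below 0.01 m/s); the robot touches nothing.
It fails at once if the pin is lifted more than 12 mm off its starting height or climbs out of the channel (z of pin in the frame of holder above 0.046 m or angle between pin's own z axis and vertical above 0.3 rad).
It fails at once if the jar, charcoal block or little wooden box is moved more than 20 mm (distance of any of jar, charcoal, ringbox from where it was at the start of the episode above 0.02 m).
It also fails if it takes over 40 s, if anything falls off the work surface, if the arm or the gripper's body presses on something with over 40 N, if the wrist force passes 120 N, or if a joint passes its speed limit or range.

## Robot

A 6-joint arm with a two-finger parallel gripper is mounted at the origin on the work surface. World frame = base frame: x ahead of the robot, y to its left, z up, the work surface at z = 0. Lengths are in mm, angles in rad, forces in N, time in s.
With the tool pointing down it reaches from about 275 to 750 mm from the base axis. Payload 10.2 kg.
Tool frame: the origin (TCP) lies at the very end of the fingers, on their centre line; the grasp point (between the pads) lies 19 mm behind it; z points along the fingers, y is the line along which they close (so a half turn about z gives the same grasp; the last joint's range is limited). The gripper opens to 85 mm and grips with 20 to 120 N. Pads are 22 mm wide; open, the fingers measure 114 mm over their backs; the gripper's body (76 mm by 85 mm) begins 54 mm behind the grasp point. The pads swing forward as they close: fully open they stand 13 mm farther back than shut.
Start: joints at [0.934, 0.313, 1.498, -0, 1.331, -0.223], TCP at [211.111, 480.69, 231.294] pointing down, gripper open.
Joint ranges: [-2.94, 2.94], [-0.97, 2.17], [0.19, 2.56], [-1.23, 4.37], [0.02, 3.11], [-2.88, 2.88]. Speed limits (rad/s): [2.39, 2.39, 3.01, 3.14, 3.14, 3.14].

## Interface

Orientations are given as a unit quaternion [w, x, y, z].
In Python, from rig import ctrl, optics gives the robot as it stands. The module is installed in compiled form; this text tells all that it offers.
- The arm moves only by the shell command python3 -m handwheel 'ROWS' [FORCE]. ROWS is JSON, a list that holds one entry, the list of rows, each a list of 5 numbers: the gripper command: -1 is fully open, 1 is shut, values between are in proportion, then the shift along the world's x, y, z in units of 50 mm (1.0 is 50 mm), then the turn about the world's z in units of 8 degrees (1.0 is 8 degrees). In form: [[[gripper, tx, ty, tz, twist], ...]]. A call has 1 to 10 rows; each row shifts and turns the commanded pose from where the row before left it; what a row does not reach is not made up. A row lasts 1/10 s, in which the tool goes at most 50 mm and 8.59 degrees, less where a joint would pass 70% of its speed; a pose out of reach is approached as far as the arm can. A call is refused whole if a number of a shift passes 1 or a number of a turn 1, either way. A call with a gripper value outside its range is refused whole. The fingers move at their own pace and stop on an object; FORCE is the grip in N (left out, the last holds). Time passes only in rows, so rows that do not move let the fingers close. It gives the time, the measured TCP pose, the force, the opening and the grip force at its end, in the units of the state.
- ctrl.sense(): the state, without advancing time (a new reading comes with each control period).
- optics.capture(name): name is "scene" or "top"; returns a dict with "img" (420x560x3 uint8, blue, green, red), "K" (3x3 intrinsics, pixels), "R" (3x3) and "t" (3): a world point X has camera coordinates R X + t. Camera axes: x right, y down, z forward; pixel columns grow to the right and rows downward; lengths in mm; the calibration is good to about 2 mm. A picture is of the moment at which its call begins. There is no depth.
- ctrl.finish_job(): hands the job in; it is judged then, once.
The state is a dict: "time_s": time; "joints": joint angles; "dq": joint speeds; "tau": joint torques, N m; "eef_pos": TCP position; "ee_rot": TCP orientation; "force": force on the tool from outside, world axes, zero at the start; "wrist_torque": the same for the moment, N m; "grip_width": opening from 0.0 (shut) to 1.0 (fully open); "grip_force": force on a finger pad.
Only numpy, scipy, OpenCV 4.12 (cv2) and the standard library are available. Lean on these libraries where they do the work, as an engineer would, in place of code of your own. Each camera call takes 0.05 s, during which the arm holds its last target. There are 200 camera calls.

## Working session

There is one attempt and no reset: what is moved stays moved. The work goes in short steps, Python scripts to look and compute and a shell command to move; the robot and the scene stay as the last step left them, time stands still between calls to the robot, and variables do not carry over. Pictures are saved under pics/ and viewed, at most 10 in all, crops included, and the job is handed in when it is done.

```bash
mkdir -p pics
cat > h.py <<'E'
import numpy as np,cv2
from rig import ctrl,optics
def ray(c,u,v,z):
    K,R,t=map(np.array,(c["K"],c["R"],c["t"]))
    d=R.T@np.linalg.solve(K,[u,v,1]); o=-R.T@t.ravel()
    return o+d*(z-o[2])/d[2]
def proj(c,X):
    p=np.array(c["K"])@(np.array(c["R"])@np.array(X,float)+np.array(c["t"]).ravel()); return p[:2]/p[2]
E
python3 - <<'E'
from h import *
for n in("scene","top"):
    c=optics.capture(n); cv2.imwrite(f"pics/{n}0.png",c["img"]); print(n,ray(c,280,210,0),-np.array(c["R"]).T@np.array(c["t"]).ravel(),np.array(c["K"])[0,0])
s=ctrl.sense();print(s["eef_pos"],s["ee_rot"],s["force"],s["time_s"])
E
```

```text
scene [523.61533877  -9.70917742   0.        ] [993.05904981 191.60198913 764.57824503] 391.025990731856
top [578.52408051 -32.49197314   0.        ] [376.25032239 -30.35355371 895.48987755] 504.0542999684273
[210.96228061 480.48997021 230.78191756] [-2.34153356e-04  2.05409128e-01  9.78676009e-01 -5.51495680e-04] [ 0.36214714  1.30729301 -0.28426256] 0.1
```

View pics/top0.png

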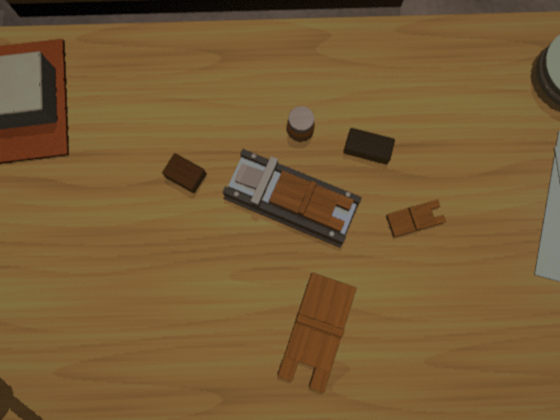

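View pics/scene0.png

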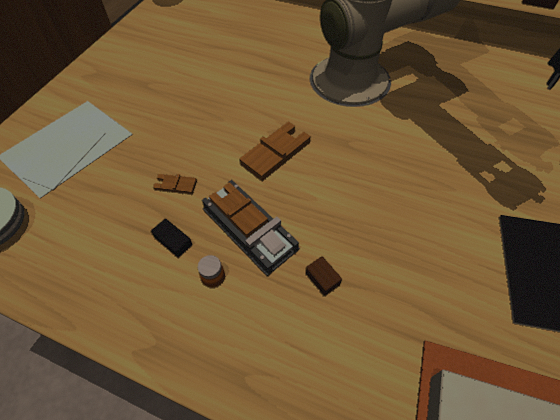

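The top view shows the holder at about (293,197) with its crossbar at (264,180), so the slide direction is up-left. The pin in it spans (275,185) to (345,215). The jar is at (301,122), the charcoal at (369,146) and the box at (184,173). I'll enlarge both views to take corners.

Run:
```python
from h import *
a=cv2.imread("pics/top0.png")[140:250,215:375]; b=cv2.imread("pics/scene0.png")[170:285,190:310]
cv2.imwrite("pics/topz.png",cv2.convertScaleAbs(cv2.resize(a,None,fx=5,fy=5,interpolation=2),alpha=1.6))
cv2.imwrite("pics/scz.png",cv2.convertScaleAbs(cv2.resize(b,None,fx=5,fy=5,interpolation=2),alpha=1.6))
```

```text
(no output)
```

View pics/topz.png

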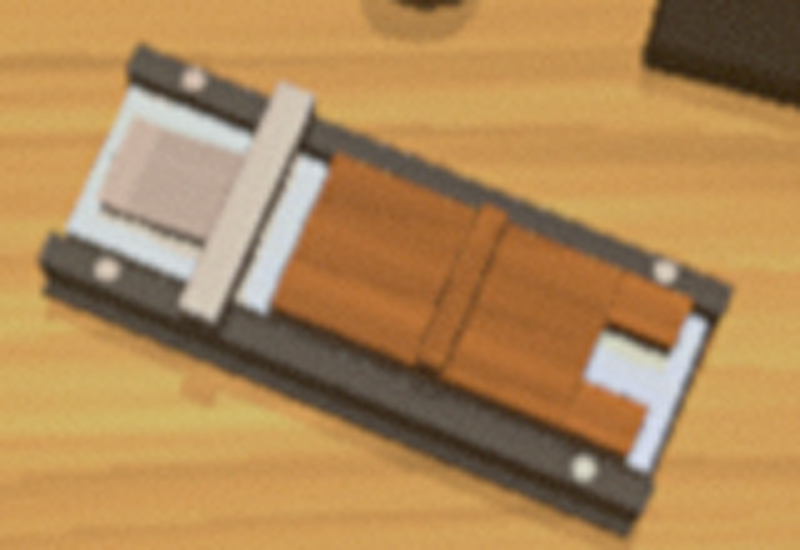

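View pics/scz.png

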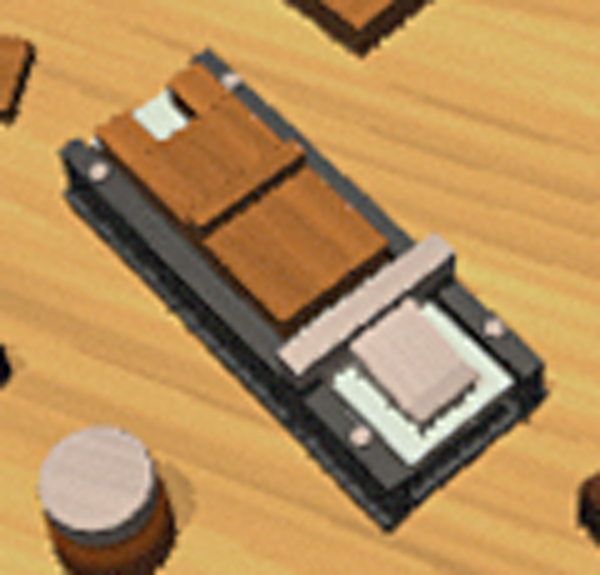

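Top crop: the rail-top corners are at about (140,47), (730,290), (650,490) and (45,240). The nose corners of the pin are at (335,152) and (275,307), the tail corners at (693,298) and (632,455), and the rib runs (490,207)–(430,370).

Run:
```python
from h import *
c=optics.capture("top");s=optics.capture("scene")
T=lambda p,z:ray(c,215+p[0]/5-.4,140+p[1]/5-.4,z)
S=lambda p,z:ray(s,190+p[0]/5-.4,170+p[1]/5-.4,z)
def show(n,F,rails,pin,bar):
    R=np.array([F(p,38) for p in rails]);P=np.array([F(p,52) for p in pin]);B=np.array([F(p,60) for p in bar])
    d=lambda a,b:np.linalg.norm(a-b)
    print(n,"rail L",d(R[0],R[1]),d(R[2],R[3]),"W",d(R[0],R[3]),d(R[1],R[2]))
    print("ctr",R.mean(0)); ax=(R[0]-R[1]+R[3]-R[2]);ax/=np.linalg.norm(ax);print("yaw",np.degrees(np.arctan2(ax[1],ax[0])),ax)
    ap=(P[0]-P[3]+P[1]-P[2]);print("pin L",d(P[0],P[3]),d(P[1],P[2]),"W",d(P[0],P[1]),"yaw",np.degrees(np.arctan2(ap[1],ap[0])),"ctr",P.mean(0))
    C=R.mean(0);C[2]=0
    L=np.array([-ax[1],ax[0],0])
    f=lambda X:np.c_[(X-C)@ax,(X-C)@L].round(1).tolist()
    print("holderframe pin",f(P),"bar",f(B))
# order: +x end far-rail, tail..., 
show("top",T,[(140,47),(730,290),(650,490),(45,240)],[(335,152),(275,307),(632,455),(693,298)],[(313,97),(215,322),(183,308),(280,85)])
show("scene",S,[(545,363),(207,50),(65,148),(395,490)],[(388,243),(285,322),(97,135),(195,64)],[(440,237),(278,350),(298,372),(455,255)])
```

```text
top rail L 226.99720984539627 228.82491618265993 W 78.60724446592316 77.08293884195217
ctr [600.85142328 -54.79573326  38.        ]
yaw 65.2128030406484 [4.19249224e-01 9.07871185e-01 2.49411899e-16]
pin L 134.1193600015805 132.18622606226234 W 59.44639650760963 yaw 65.27832220015938 ctr [582.900901   -86.51090838  52.        ]
holderframe pin [[31.7, -26.6], [28.8, 32.8], [-103.4, 32.6], [-102.4, -26.8]] bar [[45.6, -39.7], [44.6, 47.3], [56.6, 47.1], [57.9, -39.2]]
scene rail L 229.19483133191235 229.79713764523214 W 85.77931019535924 83.23190819840592
ctr [598.2157641  -53.10541234  38.        ]
yaw 65.17081803999099 [0.41991438 0.90756372 0.        ]
pin L 133.7490857637916 132.15333468376815 W 58.08712565228104 yaw 65.58269618024325 ctr [584.84314936 -85.78897032  52.        ]
holderframe pin [[31.0, 27.9], [31.4, -30.2], [-100.8, -30.8], [-102.8, 26.7]] bar [[47.7, 43.2], [43.8, -43.3], [57.3, -43.8], [58.8, 41.8]]
```

```bash
python3 -m handwheel '[[[1,0.52,-0.83,0,-0.14],[1,0.52,-0.83,0,0],[1,0.52,-0.83,0,0],[1,0.52,-0.83,0,0],[1,0.52,-0.83,0,0],[1,0.52,-0.83,0,0],[1,0.52,-0.83,0,0],[1,0.52,-0.83,0,0],[1,0.52,-0.83,0,0],[1,0.52,-0.83,0,0]]]' 40
python3 -m handwheel '[[[1,0.5,-0.8,0,0],[1,0.5,-0.8,0,0],[1,0.5,-0.8,0,0],[1,0.5,-0.8,0,0],[1,0.1,-0.1,-0.8,0],[1,0,0,-0.8,0],[1,0,0,-0.6,0],[1,0,0,0,0],[1,0,0,0,0],[1,0,0,0,0]]]'
```

```text
time_s: 1.2
eef_pos: [471.8, 63.7, 231.4]
ee_rot: [0.0, 0.215, 0.977, 0.0]
force: [0.7, 1.2, -0.2]
grip_width: 0.002
grip_force: 0.0
time_s: 2.2
eef_pos: [577.1, -99.6, 123.5]
ee_rot: [0.002, 0.215, 0.977, -0.0]
force: [-1.2, 0.4, 1.0]
grip_width: -0.0
grip_force: 0.0
```

```bash
python3 -m handwheel '[[[1,0,-0.04,-0.4,0],[1,0,0,-0.4,0],[1,0,0,-0.28,0],[1,0,0,0,0],[1,0,0,0,0]]]'
python3 - <<'E'
from h import *
a=optics.capture("top")["img"][140:250,215:375]; b=optics.capture("scene")["img"][150:285,180:310]
f=lambda a,k:cv2.convertScaleAbs(cv2.resize(a,None,fx=k,fy=k,interpolation=2),alpha=1.6)
cv2.imwrite("pics/s1.png",f(b,4.4))
E
```

```text
time_s: 2.7
eef_pos: [576.7, -101.4, 68.4]
ee_rot: [0.001, 0.215, 0.977, -0.0]
force: [0.1, 0.9, 0.5]
grip_width: 0.002
grip_force: 0.0
```

View pics/s1.png

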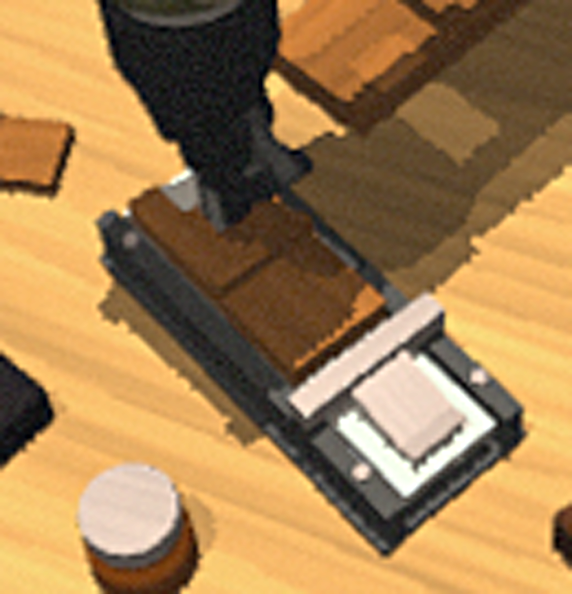

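The fingertips at (225,225) stand over the tail flat, behind the rib and central in the channel. I'll press down now.

```bash
python3 -m handwheel '[[[1,0,0,-0.16,0],[1,0,0,-0.12,0],[1,0,0,-0.04,0],[1,0,0,0,0],[1,0,0,0,0]]]'
python3 -m handwheel '[[[1,0,0,-0.06,0],[1,0,0,-0.06,0],[1,0,0,-0.06,0],[1,0,0,-0.04,0],[1,0,0,0,0],[1,0,0,0,0],[1,0,0,0,0]]]'
```

```text
time_s: 3.3
eef_pos: [576.2, -101.3, 51.7]
ee_rot: [0.0, 0.215, 0.977, -0.0]
force: [-2.0, 1.1, 5.2]
grip_width: -0.002
grip_force: 2.7
time_s: 4.0
eef_pos: [576.5, -101.4, 41.6]
ee_rot: [0.001, 0.215, 0.977, -0.0]
force: [-3.1, 2.6, 12.3]
grip_width: 0.002
grip_force: 5.9
```

```bash
python3 -m handwheel '[[[1,0.025,0.054,0,0],[1,0.025,0.054,0,0],[1,0.025,0.054,0,0],[1,0.025,0.054,0,0],[1,0.025,0.054,0,0],[1,0.025,0.054,0,0],[1,0,0,0,0]]]'
python3 - <<'E'
from h import *
a=optics.capture("top")["img"][140:250,215:375]; b=optics.capture("scene")["img"][150:285,180:310]
f=lambda a,k:cv2.convertScaleAbs(cv2.resize(a,None,fx=k,fy=k,interpolation=2),alpha=1.8)
cv2.imwrite("pics/s2.png",f(b,4.4))
E
```

```text
time_s: 4.7
eef_pos: [584.9, -85.7, 42.1]
ee_rot: [0.002, 0.215, 0.977, -0.001]
force: [-1.3, -0.9, 12.1]
grip_width: -0.003
grip_force: 5.8
```

View pics/s2.png

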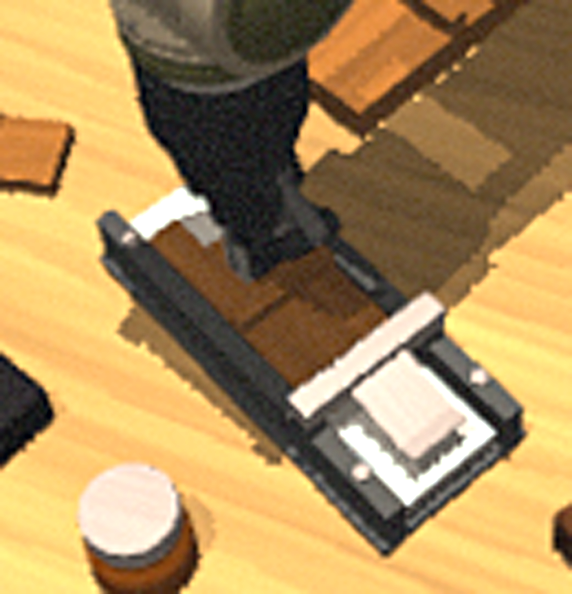

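The pin is moving with the fingers and its nose is at or under the crossbar, near (300,385). I'll carry on.

```bash
python3 -m handwheel '[[[1,0.025,0.054,-0.02,0],[1,0.025,0.054,0,0],[1,0.025,0.054,0,0],[1,0.025,0.054,0,0],[1,0.025,0.054,0,0],[1,0.025,0.054,0,0],[1,0,0,0,0]]]'
python3 -m handwheel '[[[1,0.025,0.054,0,0],[1,0.025,0.054,0,0],[1,0.025,0.054,0,0],[1,0.025,0.054,0,0],[1,0.025,0.054,0,0],[1,0.025,0.054,0,0],[1,0,0,0,0]]]'
python3 - <<'E'
from h import *
b=optics.capture("scene")["img"][150:285,180:310]
f=lambda a,k:cv2.convertScaleAbs(cv2.resize(a,None,fx=k,fy=k,interpolation=2),alpha=1.8)
cv2.imwrite("pics/s3.png",f(b,4.4))
E
```

```text
time_s: 5.5
eef_pos: [592.5, -69.6, 41.2]
ee_rot: [0.002, 0.215, 0.977, -0.001]
force: [-1.4, -1.5, 11.9]
grip_width: 0.004
grip_force: 6.1
time_s: 6.2
eef_pos: [600.0, -53.3, 41.2]
ee_rot: [0.002, 0.215, 0.977, -0.0]
force: [0.1, -1.4, 12.1]
grip_width: 0.002
grip_force: 6.1
```

View pics/s3.png

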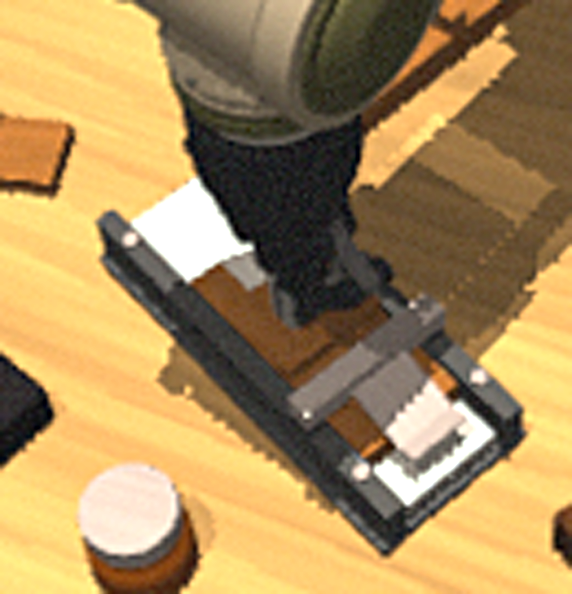

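The nose is under the crossbar and leaf, near (370,450), with the rib about 15 mm short of the bar. I'll continue in small steps until the force shows contact.

```bash
python3 -m handwheel '[[[1,0.025,0.054,0,0],[1,0.025,0.054,0,0],[1,0.025,0.054,0,0],[1,0.025,0.054,0,0],[1,0,0,0,0],[1,0,0,0,0]]]'
python3 -m handwheel '[[[1,0.017,0.036,0,0],[1,0.017,0.036,0,0],[1,0,0,0,0],[1,0,0,0,0]]]'
```

```text
time_s: 6.85
eef_pos: [604.7, -42.7, 41.0]
ee_rot: [0.002, 0.215, 0.977, -0.0]
force: [-0.8, -3.3, 11.2]
grip_width: 0.003
grip_force: 5.4
time_s: 7.25
eef_pos: [606.4, -39.1, 40.9]
ee_rot: [0.002, 0.215, 0.977, -0.001]
force: [-1.1, -2.9, 10.6]
grip_width: 0.001
grip_force: 6.7
```

```bash
python3 -m handwheel '[[[1,0.017,0.036,0,0],[1,0,0,0,0],[1,0,0,0,0]]]'
python3 -m handwheel '[[[1,0.017,0.036,0,0],[1,0,0,0,0],[1,0,0,0,0]]]'
python3 - <<'E'
from h import *
b=optics.capture("scene")["img"][180:285,190:310]
f=lambda a,k:cv2.convertScaleAbs(cv2.resize(a,None,fx=k,fy=k,interpolation=2),alpha=2.2)
cv2.imwrite("pics/s4.png",f(b,5.5))
E
```

```text
time_s: 7.55
eef_pos: [607.3, -37.3, 40.9]
ee_rot: [0.002, 0.215, 0.977, -0.001]
force: [-0.6, -2.3, 9.7]
grip_width: 0.002
grip_force: 6.7
time_s: 7.85
eef_pos: [608.1, -35.5, 40.9]
ee_rot: [0.002, 0.215, 0.977, -0.0]
force: [-1.5, -2.2, 9.8]
grip_width: 0.002
grip_force: 6.7
```

View pics/s4.png

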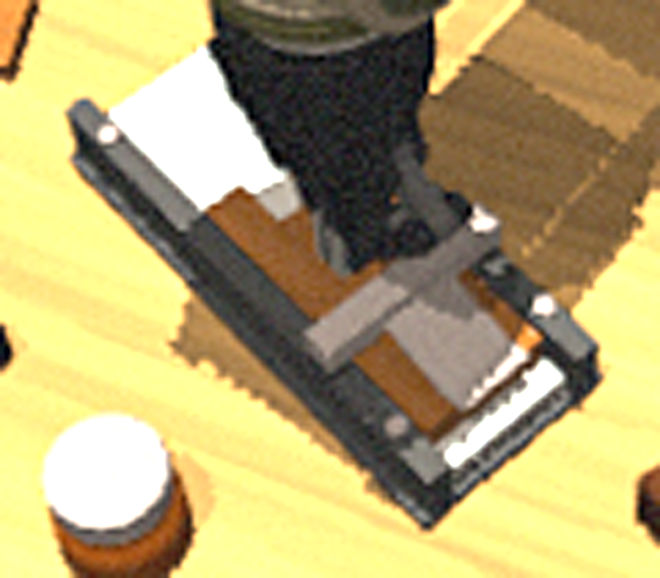

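The rib is hidden behind the bar. The nose corner shows at about (430,437) and the tail notch edge at (205,210)–(240,188). I'll measure the pin's x from these.

Run:
```python
from h import *
s=optics.capture("scene")
C=np.array([598.2,-53.1,0]);a=np.array([.42,.9075,0]);l=np.array([-.9075,.42,0])
for n,p,z in[("nose",(430,437),41),("nose r",(540,335),41),("tail l",(205,212),41),("tail l2",(240,188),41),("bar",(308,335),60),("bar far",(322,368),60),("railend",(430,495),38),("railtail",(72,155),38)]:
    X=ray(s,190+p[0]/5.5-.4,180+p[1]/5.5-.4,z)-C; print(n,X@a,X@l)
X=np.array(ctrl.sense()["eef_pos"])-C;print(X@a,X@l)
```

```text
nose 101.05504883843075 -32.34246721730224
nose r 96.8537062787894 27.582600290252806
tail l -34.4604496011209 -33.14128859199831
tail l2 -34.00624432427668 -15.643896761681134
bar 45.97613709728207 -44.090074780177666
bar far 60.29170289617152 -49.140520592189965
railend 117.66647172324336 -47.04220378335371
railtail -94.8939468685845 -55.46278538789088
20.10074732195529 -1.5958127902647525
```

```bash
python3 -m handwheel '[[[1,0.017,0.036,0,0],[1,0,0,0,0],[1,0,0,0,0]]]'
python3 -m handwheel '[[[1,0.008,0.018,0,0],[1,0,0,0,0],[1,0,0,0,0]]]'
```

```text
time_s: 8.25
eef_pos: [608.4, -34.9, 40.9]
ee_rot: [0.001, 0.215, 0.977, -0.002]
force: [-6.0, -8.5, 11.2]
grip_width: -0.002
grip_force: 10.5
time_s: 8.55
eef_pos: [608.4, -34.9, 40.9]
ee_rot: [0.001, 0.215, 0.977, -0.002]
force: [-7.6, -12.8, 12.5]
grip_width: -0.006
grip_force: 11.5
```

The rib is firmly on the crossbar: the fingers stopped and the force rose to 15 N. I'll relieve the push, then lift straight up.

```bash
python3 -m handwheel '[[[1,-0.017,-0.036,0,0],[1,0,0,0.04,0],[1,0,0,0.04,0],[1,0,0,0.04,0],[1,0,0,0.06,0],[1,0,0,0.3,0],[1,0,0,0.5,0],[1,0,0,0.8,0],[1,0,0,0.8,0],[1,0,0,0.8,0]]]'
python3 -m handwheel '[[[1,-0.6,0,0.6,0],[1,-0.9,0,0.2,0],[1,-0.9,0,0,0],[1,-0.9,0,0,0],[1,0,0,0,0],[1,0,0,0,0],[1,0,0,0,0],[1,0,0,0,0]]]'
python3 - <<'E'
from h import *
c=optics.capture("top");s=optics.capture("scene")
f=lambda a,k:cv2.convertScaleAbs(cv2.resize(a,None,fx=k,fy=k,interpolation=2),alpha=1.6)
cv2.imwrite("pics/s5.png",np.hstack([f(c["img"][140:250,215:335],3.3),f(s["img"][170:280,190:310],3.3)]))
E
```

```text
time_s: 9.55
eef_pos: [607.1, -33.4, 210.9]
ee_rot: [0.0, 0.215, 0.977, 0.0]
force: [0.5, 0.4, -0.1]
grip_width: 0.002
grip_force: 0.0
time_s: 10.35
eef_pos: [443.3, -33.9, 248.4]
ee_rot: [0.0, 0.215, 0.977, 0.0]
force: [-0.2, -0.2, -0.4]
grip_width: -0.002
grip_force: 0.0
```

View pics/s5.png

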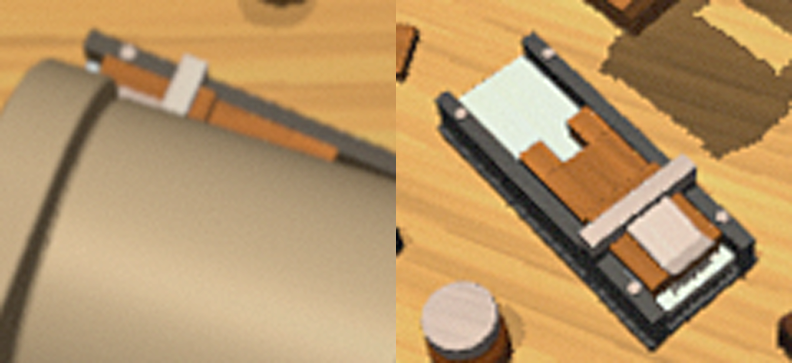

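The pin lies under the crossbar and leaf with the rib against the bar (right half; the tail corners are at about (521,155) and (587,110)). I'll do a last numeric check on the tail corners.

Run:
```python
from h import *
s=optics.capture("scene")
C=np.array([598.2,-53.1,0]);a=np.array([.42,.9075,0]);l=np.array([-.9075,.42,0])
for n,p,z in[("tail l",(124,155),45),("tail r",(191,110),45),("nose l",(262,293),45),("nose r",(327,238),45),("bar",(186,236),60)]:
    X=ray(s,190+p[0]/3.3-.4,170+p[1]/3.3-.4,z)-C; print(n,X@a,X@l)
```

```text
tail l -34.920092378124195 -31.353955750614787
tail r -32.915103063629694 24.7850960753261
nose l 103.17277334276872 -30.748166752593413
nose r 101.87136425940523 25.448723433247952
bar 47.58303137067366 -44.44245115665251
```

```bash
python3 -c "
from rig import ctrl
print(ctrl.finish_job())"
```

```text
the job is handed in; nothing more can be done
None
```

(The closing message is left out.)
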